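# Close and pin a hinged specimen clamp, then hold it squeezed

## Robot

A 6-joint arm with a two-finger parallel gripper is mounted at the origin on the work surface. World frame = base frame: x ahead of the robot, y to its left, z up, the work surface at z = 0. Lengths are in m, angles in rad, forces in N, time in s.
With the tool pointing down it reaches from about 0.35 to 0.975 m from the base axis. Payload 4.9 kg.
Tool frame: the origin (TCP) lies midway between the tips of the shut fingers; the grasp point (between the pads) lies 19 mm behind it; z points along the fingers, y is the line along which they close (so a half turn about z gives the same grasp; the last joint's range is limited). The gripper opens to 85 mm and grips with 20 to 120 N. Pads are 22 mm wide; open, the fingers measure 114 mm over their backs; the gripper's body (76 mm by 85 mm) begins 54 mm behind the grasp point. The pads swing forward as they close: fully open they stand 13 mm farther back than shut.
Start: joints at [-1.333, 0.053, 1.613, -0, 1.476, -0.119], TCP at [0.218, -0.586, 0.231] pointing down, gripper open.
Joint ranges: [-3.01, 3.01], [-1.01, 2.22], [0.06, 2.58], [-1.02, 4.17], [0.09, 2.62], [-3.14, 3.14]. Speed limits (rad/s): [2.57, 2.57, 3.14, 3.14, 3.14, 3.14].

## Interface

Orientations are given as a rotation vector (axis times angle).
In Python, from station import ctrl gives the robot as it stands.
- The arm moves only by the shell command python3 -m handwheel 'ROWS' [FORCE]. ROWS is JSON, a list of rows, each an object with "gripper": the gripper command: -1 is fully open, 1 is shut, values between are in proportion; "offset": the shift along the tool's x, y, z in mm, a list of three; "rotation": the turn, a rotation vector about the tool's x, y, z in rad, a list of three. A call has exactly 8 rows; each row is the pose to reach, as a shift and turn from the pose commanded when the call began, along the tool's axes at that moment; what a row does not reach only later rows make up. A row lasts 1/8 s, in which the tool goes at most 62.5 mm and 10.7 degrees, less where a joint would pass 70% of its speed; a pose out of reach is approached as far as the arm can. A call with a gripper value outside its range is refused whole. The fingers move at their own pace and stop on an object; FORCE is the grip in N (left out, the last holds). Time passes only in rows, so rows that repeat a pose let the fingers close, or fill a call up. It gives the time, the measured TCP pose, the force, the opening and the grip force at its end, in the units of the state.
- ctrl.get_obs(): the state, without advancing time (a new reading comes with each control period).
- ctrl.get_image(name): name is "scene" or "side" or "wrist"; returns a dict with "image" (420x560x3 uint8, red, green, blue), "fovy" (degrees; the focal length in pixels is half the picture's height over the tangent of half this angle, whatever the lens; pixels are square), "cx", "cy" (the principal point, pixels), "k1" (the pictures are not rectified: a ray, as slopes to the right and down, at radius r is drawn at 1 + k1 r^2 times it, then the intrinsics apply), "xyz" and "attitude" of the camera in the world. Camera axes: x right, y up, looking along -z (the intrinsics and any distortion apply to the point x, -y, -z); pixel columns grow to the right and rows downward; lengths in m; the calibration is good to about 2 mm. A picture is of the moment at which its call begins. There is no depth.
- ctrl.finish_job(): hands the job in; it is judged then, once.
The state is a dict: "t": time; "q": joint angles; "dq": joint speeds; "effort": joint torques, N m; "tool_pos": TCP position; "tool_rot": TCP orientation; "contact_force": force on the tool from outside, world axes, zero at the start; "wrist_torque": the same for the moment, N m; "opening": finger opening in m; "grip_force": force on a finger pad.
Only numpy, scipy, OpenCV 4.12 (cv2) and the standard library are available. Lean on these libraries where they do the work, as an engineer would, in place of code of your own. Each camera call takes 0.05 s, during which the arm holds its last target. There are 200 camera calls.

## Task

Swing the red gate of the specimen clamp fully shut against the aluminium back jaw, then push the red-headed pin all the way down through the holes of both halves and let go of it. Finish by squeezing the two closed jaws together between the gripper's fingers: the program ends while the gripper is still squeezing the clamp firmly. Leave the black-headed pin in the stand and the other things on the bench where they are.

Things in the scene. Friction and masses are not known exactly. Their poses are not given: they have to be found in the camera images.
- clamp: Hinged specimen clamp, bolted down (place and yaw vary). Origin: centre of the underside of its steel base plate, 150 (x) x 210 (y) x 12 mm; z up. In its frame, mm: the vertical hinge axis is at x 0, y -60 (barrel top z 62); the two jaws run along y from -48 to 57 and meet on the plane x = 0; the lugs with the pin holes are round x 0, y 75. Space beside the jaws is free above the plate.
- back_jaw: Fixed aluminium half; origin and axes as clamp. Jaw block x 0 to 22, y -48 to 57, z 12 to 60 mm. Its lug: 36 x 36 mm round x 0, y 75, z 12 to 38, with a vertical 12 mm hole down to the base plate (top at z 12). A brass test strip (2 mm thick, y -15 to 15) stands between the jaws, top at z 75.
- gate (a joint): Angle of the red gate (moving half) about the hinge: 0 = shut, at a stop; opens to 1.1 towards the clamp's -x, anticlockwise from above; starts 0.45 to 0.85. Stiff (0.12 N m), stays where left. Shut, its jaw block is x -22 to 0, y -48 to 57, z 14 to 60 mm in the clamp's frame (both jaws together 44 mm thick) and its lug (36 x 36, z 40 to 54, 12 mm hole) lies over the back jaw's lug, holes in line.
- gate_face (a point): Middle of the gate's outer (ribbed, red) face, 48 mm above the bench; it moves with the gate. Axes: x and y turn with the gate (as the clamp's when shut), -x points out of the face. It is 64.5 mm from the hinge along the gate.
- gate_hole (a point): Centre of the upper mouth of the 12 mm hole in the gate's lug, 54 mm above the bench, 135 mm from the hinge axis; moves with the gate.
- back_hole (a point): Centre of the upper mouth of the 12 mm hole in the back jaw's lug, 38 mm above the bench; axes as the clamp's, z up. Fixed to the clamp; when the gate is shut gate_hole is right above it.
- clamp_squeeze (a point): A good point to squeeze the shut jaws at: on their meeting plane, 45 mm from the hinge axis along y, 48 mm above the bench (12 mm below the tops of the jaws). Fixed to the clamp; the fingers close along its x.
- pin: Red-headed locking pin, upright in one of the stand's holes. Steel shank 10 mm diameter, 36 long, chamfered foot; head 18 mm diameter, 28 tall. Origin: centre of the foot, z up the pin. 40 to 75 g. In the stand the foot is 6 mm above the bench, the underside of the head 42 mm. Fully home, the head rests on the gate's lug and the foot is 18 mm above the bench, 20 mm below back_hole.
- pin_tip (a point): Centre of the foot of the red-headed pin (same as pin's origin).
- stand: Blue pin stand, fixed, 50 (x) x 110 (y) x 30 mm tall, origin at the centre of its underside; two 12 mm holes 24 mm deep at x 0, y -30 and +30. One holds the red-headed pin, the other the black one; which is which varies.
- spare: Spare pin with a black head, too short for the job: shank 10 mm diameter, 28 long, head 18 mm diameter, 28 tall. Origin: centre of the foot. Leave it in the stand.
- caliper: Black and steel caliper lying flat, 200 mm long, 12 thick. Leave alone.
- screwdriver: Green-handled screwdriver lying on the bench. Leave alone.
- jar: Jar, 52 mm diameter, 60 tall. Leave alone.
- weight: Brass weight, 40 mm diameter, 56 tall. Leave alone.
- tray: Grey open tray 120 x 170 x 30 mm with two metal test strips in it. Leave alone.
- strip0: Brass test strip 80 x 20 x 4 mm in the tray. Leave alone.
- strip1: Aluminium test strip 80 x 20 x 4 mm in the tray. Leave alone.
- stop: Yellow emergency-stop box with a red button, 70 x 70 x 74 mm tall, fixed at the robot's right. Leave alone.

How it is judged:
On the way, in this order (a step that is already met when the one before it is completed fails the run):
1. the gate is shut while the pin is still outside its hole (value of joint gate below 0.02 rad and horizontal distance between pin_tip and back_hole above 0.03 m), for 0.2 s.
2. the red-headed pin is fully home through both halves, let go of (value of joint gate below 0.02 rad and z of pin_tip in the frame of back_hole between -0.025 and -0.0165 m and horizontal distance between pin_tip and back_hole below 0.004 m and angle between pin's own z axis and vertical below 0.1 rad and contact force between the fingers and pin below 0.1 N), for 0.2 s.
At the end, for the whole second after the job is handed in: Gate shut (below 0.02 rad); red pin upright, let go of, its foot 16.5 to 25 mm below back_hole and within 4 mm of its axis; fingers pressing more than 4 N on the gate and on the back jaw, through the last second (all of step 2 and contact force between the fingers and gate above 4 N and contact force between the fingers and back_jaw above 4 N); the arm keeps its last pose, push and grip.
It fails at once if a bystander is pushed more than 30 mm away, or the spare pin is taken out of the stand (distance of any of caliper, screwdriver, jar, weight, tray, spare, strip0, strip1 from where it was at the start of the episode above 0.03 m).
It also fails if it takes over 67 s, if anything falls off the work surface, if the arm or the gripper's body presses on something with over 40 N, if the wrist force passes 120 N, or if a joint passes its speed limit or range.

## Working session

There is one attempt and no reset: what is moved stays moved. The work goes in short steps, Python scripts to look and compute and a shell command to move; the robot and the scene stay as the last step left them, time stands still between calls to the robot, and variables do not carry over. Pictures are saved under pics/ and viewed, at most 10 in all, crops included, and the job is handed in when it is done.

```bash
ls; mkdir -p pics; cat > h.py <<'E'
import numpy as np, cv2
from scipy.spatial.transform import Rotation as R
from station import ctrl
import pickle
def grab(n,f):
    d=ctrl.get_image(n); cv2.imwrite(f'pics/{f}.png',d['image'][:,:,::-1]); pickle.dump(d,open(f'pics/{f}.pkl','wb')); return d
def att(d):
    a=np.array(d['attitude'],float)
    return a if a.shape==(3,3) else (R.from_rotvec(a).as_matrix() if a.size==3 else R.from_quat(a).as_matrix())
def KD(d):
    f=210/np.tan(np.radians(d['fovy'])/2)
    return np.array([[f,0,d['cx']],[0,f,d['cy']],[0,0,1]]),np.array([d['k1'],0,0,0,0.])
def ray(f,uv):
    d=pickle.load(open(f'pics/{f}.pkl','rb')); K,D=KD(d)
    s=cv2.undistortPoints(np.array([[uv]],float),K,D)[0,0]
    return np.array(d['xyz']),att(d)@np.array([s[0],-s[1],-1])
def onz(f,uv,z):
    o,v=ray(f,uv); return o+v*(z-o[2])/v[2]
def proj(f,P):
    d=pickle.load(open(f'pics/{f}.pkl','rb')); K,D=KD(d)
    c=(np.atleast_2d(P)-d['xyz'])@att(d); c=c*[1,-1,-1]
    return cv2.projectPoints(c,np.zeros(3),np.zeros(3),K,D)[0][:,0]
def tri(*a):
    A=np.zeros((3,3));b=np.zeros(3)
    for f,uv in a:
        o,v=ray(f,uv);v/=np.linalg.norm(v);M=np.eye(3)-np.outer(v,v);A+=M;b+=M@o
    return np.linalg.solve(A,b)
E
python3 - <<'E'
from h import *
for n in ['scene','side','wrist']:
    d=grab(n,n+'0'); print(n,{k:v for k,v in d.items() if k!='image'})
a=cv2.imread('pics/scene0.png');b=cv2.imread('pics/side0.png')
cv2.imwrite('pics/s2.png',cv2.resize(a,(784,588),interpolation=cv2.INTER_CUBIC))
print(ctrl.get_obs())
E
```

```text
pics
scene {'fovy': 52.11223385961651, 'cx': 279.19458965992266, 'cy': 206.5251729274879, 'k1': -0.08778346265684771, 'xyz': array([ 1.12780522, -0.89285815,  0.76315312]), 'attitude': array([0.96958214, 0.27565768, 0.53373969])}
side {'fovy': 52.499356069224504, 'cx': 280.5345599139921, 'cy': 205.92845784287297, 'k1': -0.07120570565272727, 'xyz': array([0.12156866, 0.8706381 , 0.8426767 ]), 'attitude': array([ 0.25759252, -1.16703685, -2.43328101])}
wrist {'fovy': 58.67341075457665, 'cx': 276.8751181059032, 'cy': 206.5220876713864, 'k1': -0.035008963401001215, 'xyz': array([ 0.2793349 , -0.56241562,  0.37352262]), 'attitude': array([-0.22517658,  0.15938762, -1.20641028])}
{'t': 0.15, 'q': array([-1.33301184e+00,  5.32034372e-02,  1.61397192e+00, -2.04772180e-05,
        1.47601453e+00, -1.18990245e-01]), 'dq': array([-0.00058196, -0.00065076, -0.0043309 ,  0.00099969,  0.00028317,
        0.00019825]), 'effort': array([ 2.73373153e-04, -3.94243062e+01, -3.70722413e+01, -1.13468957e-04,
        4.70028841e-03, -2.20136592e-06]), 'tool_pos': array([ 0.21816866, -0.58516476,  0.23035054]), 'tool_rot': array([-3.09017063e+00, -5.57173185e-01,  1.80805861e-04]), 'contact_force': array([0.08592123, 0.43097582, 0.2935863 ]), 'wrist_torque': array([-0.00990338,  0.00291195, -0.01627909]), 'grip_force': 0.0, 'opening': 0.0852188287928497}
```

View pics/s2.png

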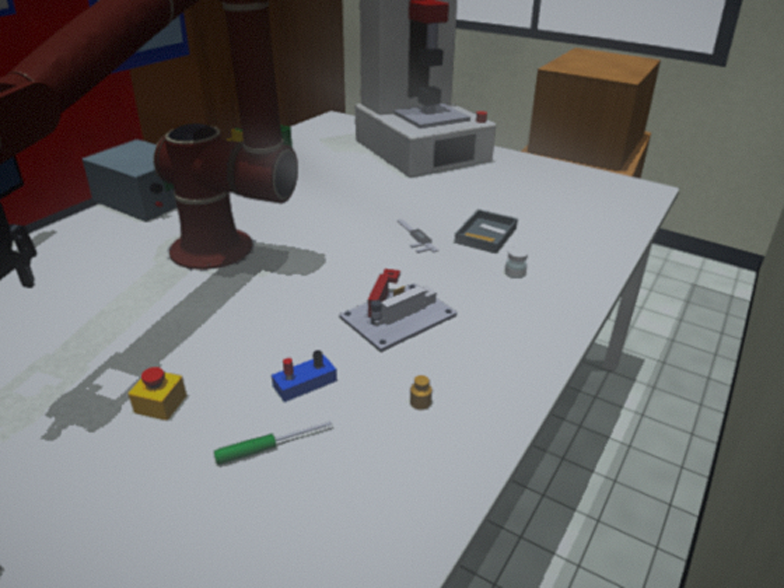

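View pics/side0.png

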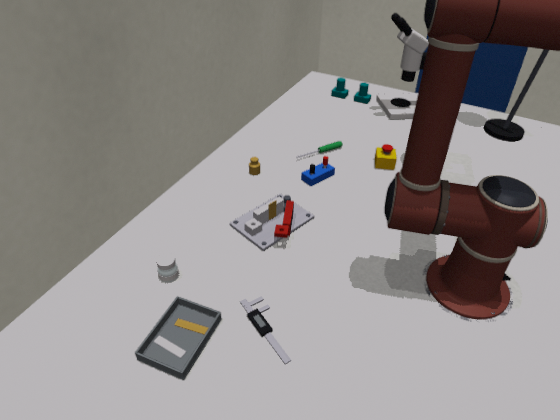

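The scene view shows the stand at about (217,269) px and the clamp at about (284,220) px, with the red pin nearer the robot. The side view shows the clamp at (272,220) and the stand at (318,173). I'll enlarge both.

```bash
python3 - <<'E'
from h import *
a=cv2.imread('pics/scene0.png')[190:290,190:330];b=cv2.imread('pics/side0.png')[150:250,225:345]
A=cv2.resize(a,None,fx=5.7,fy=5.7,interpolation=cv2.INTER_CUBIC)
f=lambda im,x0,y0,s: [ (cv2.putText(im,str(x),(int((x-x0)*s),10),0,.35,(0,0,255),1),cv2.line(im,(int((x-x0)*s),0),(int((x-x0)*s),999),(0,255,0),1)) for x in range(x0,x0+150,10)]+[(cv2.putText(im,str(y),(0,int((y-y0)*s)),0,.35,(0,0,255),1),cv2.line(im,(0,int((y-y0)*s)),(999,int((y-y0)*s)),(0,255,0),1)) for y in range(y0,y0+110,10)]
f(A,190,190,5.7)
B=cv2.resize(b,None,fx=6,fy=6,interpolation=cv2.INTER_CUBIC);f(B,225+5-10,150,6) if 0 else None
for x in range(230,345,10):
    cv2.line(B,((x-225)*6,0),((x-225)*6,600),(0,255,0),1);cv2.putText(B,str(x),((x-225)*6,10),0,.35,(0,0,255),1)
for y in range(150,250,10):
    cv2.line(B,(0,(y-150)*6),(800,(y-150)*6),(0,255,0),1);cv2.putText(B,str(y),(0,(y-150)*6),0,.35,(0,0,255),1)
cv2.imwrite('pics/ca.png',A);cv2.imwrite('pics/cb.png',B)
E
```

```text
(no output)
```

View pics/ca.png

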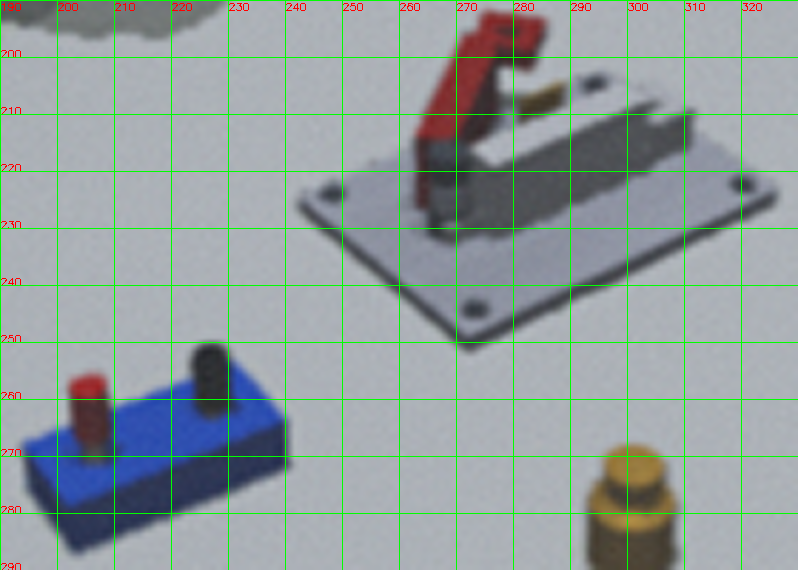

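View pics/cb.png

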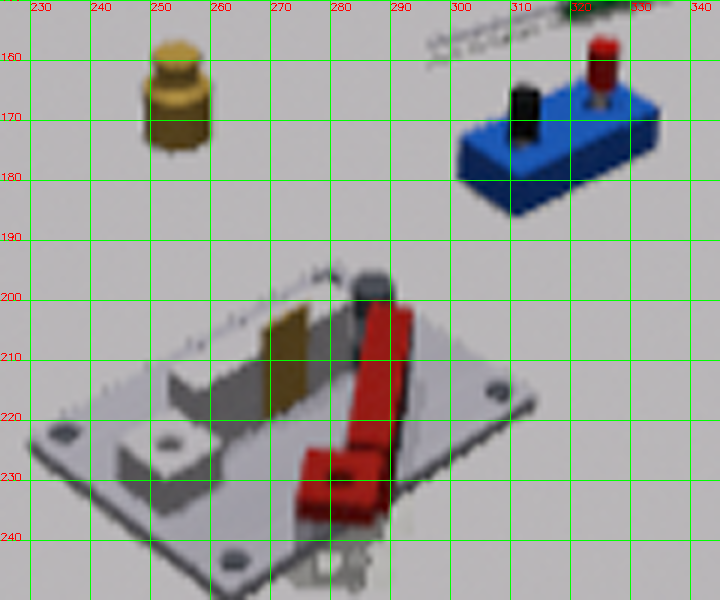

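The crops resolve the plate corners, back_hole at (253.3,223.9) and gate_hole at (282,229.7), both in side pixels. They also show the hinge, the stand corners and the red pin head. I'll fit the poses from these.

```bash
cat > fit.py <<'E'
from h import *
from scipy.optimize import least_squares
def T(p,L):
    L=np.atleast_2d(L);c,s=np.cos(p[2]),np.sin(p[2])
    return np.c_[p[0]+c*L[:,0]-s*L[:,1],p[1]+s*L[:,0]+c*L[:,1],L[:,2]]
def fit(obs,p0,off=-.4):
    def r(p): return np.concatenate([(proj(f,T(p,L))[0]-np.array(uv)-off) for f,uv,L in obs])
    s=least_squares(r,p0,loss='soft_l1'); return s.x,np.round(r(s.x).reshape(-1,2),1)
E
python3 - <<'E'
from fit import *
bh=onz('side0',(252.9,223.5),.038); hg=onz('side0',(286.6,196.8),.062); gh=onz('side0',(281.6,229.3),.054)
print(bh,hg,gh,np.linalg.norm((bh-hg)[:2]),np.linalg.norm((gh-hg)[:2]))
d=bh-hg; yaw=np.arctan2(d[1],d[0])-np.pi/2
c0=hg+ (bh-hg)*60/135
X,Y=.075,.105
S='scene0';E='side0'
ob=[(E,(253.3,223.9),[0,.075,.038]),(E,(287,197),[0,-.06,.062])]
p0=[c0[0],c0[1],yaw]; print('p0',p0)
# assign corners to nearest projected
for f,uvs in((S,[(242.3,225.4),(272.5,249.8),(326,223.9)]),(E,[(229.7,223.5),(263,249.5),(314,217)])):
    for uv in uvs:
        C=[[sx*X,sy*Y,.012] for sx in(1,-1) for sy in(1,-1)]
        e=[np.linalg.norm(proj(f,T(p0,c))[0]-uv) for c in C]; i=int(np.argmin(e)); print(f,uv,C[i],e[i]); ob.append((f,uv,C[i]))
p,r=fit(ob,p0); print('clamp',p,r.tolist())
d=(gh-T(p,[0,-.06,0])[0])[:2]; print('gate',np.arctan2(d[1],d[0])-np.pi/2-p[2], np.linalg.norm(d))
red=tri((S,(205.4,256.1)),(E,(325.1,157.1))); blk=tri((S,(226.3,250.6)),(E,(312.1,164.4)));print('red',red,'blk',blk)
m=(red+blk)/2; d=blk-red; yaw=np.arctan2(d[1],d[0])-np.pi/2
ob=[];p0=[m[0],m[1],yaw]
for f,uvs in((S,[(194,267.8),(202.5,278),(240,263.2),(230.3,252.5)]),(E,[(302,173),(312,180),(334.5,168),(324.5,162)])):
    for uv in uvs:
        C=[[sx*.025,sy*.055,.03] for sx in(1,-1) for sy in(1,-1)]
        e=[np.linalg.norm(proj(f,T(p0,c))[0]-uv) for c in C]; i=int(np.argmin(e)); ob.append((f,uv,C[i]))
ob+=[(S,(205.8,256.3),[0,-.03,.07]),(E,(325.5,157.5),[0,-.03,.07])]
q,r=fit(ob,p0); print('stand',q,r.tolist()); print('red hole',T(q,[0,-.03,0]),'black',T(q,[0,.03,0]))
print('tri hole', 'toolR',R.from_rotvec(ctrl.get_obs()['tool_rot']).as_matrix().round(3).tolist())
E
```

```text
[0.59319442 0.08622382 0.038     ] [ 0.55028738 -0.04274718  0.062     ] [0.50200161 0.08565108 0.054     ] 0.13592105442138905 0.13717736183785226
p0 [np.float64(0.5693571719448115), np.float64(0.014573262208316645), np.float64(-0.32116919055987103)]
scene0 (242.3, 225.4) [-0.075, -0.105, 0.012] 1.562557408919317
scene0 (272.5, 249.8) [0.075, -0.105, 0.012] 1.3467730243291778
scene0 (326, 223.9) [0.075, 0.105, 0.012] 2.1059733951892907
side0 (229.7, 223.5) [0.075, 0.105, 0.012] 1.4144686744323678
side0 (263, 249.5) [-0.075, 0.105, 0.012] 1.0784619092710304
side0 (314, 217) [-0.075, -0.105, 0.012] 2.3454444133228525
clamp [ 0.56906484  0.01416658 -0.32968555] [[0.1, -0.2], [0.2, 0.3], [0.2, -1.3], [0.1, -1.0], [1.4, -1.2], [-0.4, -0.9], [0.5, -0.7], [0.7, -1.8]]
gate 0.6853325287541997 0.1368148256884065
red [ 0.52669573 -0.29050861  0.07130085] blk [ 0.55097766 -0.23771527  0.0647899 ]
stand [ 0.53768721 -0.26416338 -0.3844049 ] [[0.0, -0.2], [0.3, 0.6], [0.7, -0.6], [0.9, 0.1], [0.1, 0.2], [0.5, -0.2], [0.9, -0.0], [0.5, -0.2], [0.0, 1.0], [0.6, 0.0]]
red hole [[ 0.52643698 -0.29197403  0.        ]] black [[ 0.54893744 -0.23635273  0.        ]]
tri hole toolR [[0.937, 0.349, -0.0], [0.349, -0.937, 0.002], [0.0, -0.002, -1.0]]
```

```bash
cat > to.py <<'E'
from fit import *
import sys
C=[0.56906,0.01417,-0.3297]
def cl(x,y,z): return T(C,[x,y,z])[0]
def to(P,yaw=None):
    o=ctrl.get_obs();M=R.from_rotvec(o['tool_rot']).as_matrix()
    rv=np.zeros(3)
    if yaw is not None:
        y=np.array([np.cos(yaw),np.sin(yaw),0]);z=np.array([0,0,-1.]);D=np.c_[np.cross(y,z),y,z]
        rv=R.from_matrix(M.T@D).as_rotvec()
    print('t',round(o['t'],2),'P',np.round(P,4),'offset',(M.T@(np.array(P)-o['tool_pos'])*1000).round(1),'rot',rv.round(3),'F',o['contact_force'].round(1))
E
python3 - <<'E'
from to import *
to(cl(-.115,-.025,.2),C[2])
E
```

```text
t 0.15 P [0.4522 0.0277 0.2   ] offset [ 433.3 -492.5   31.2] rot [-0.001 -0.001 -0.884] F [0.1 0.4 0.3]
```

```bash
python3 -m handwheel '[{"gripper":1,"offset":[40,-45,3],"rotation":[0,0,-0.12]},{"gripper":1,"offset":[80,-90,6],"rotation":[0,0,-0.24]},{"gripper":1,"offset":[120,-136,9],"rotation":[0,0,-0.36]},{"gripper":1,"offset":[160,-182,12],"rotation":[0,0,-0.48]},{"gripper":1,"offset":[200,-227,14],"rotation":[0,0,-0.6]},{"gripper":1,"offset":[240,-273,17],"rotation":[0,0,-0.72]},{"gripper":1,"offset":[280,-318,20],"rotation":[0,0,-0.82]},{"gripper":1,"offset":[320,-364,23],"rotation":[0,0,-0.884]}]' 60
python3 - <<'E'
from to import *
to(cl(-.115,-.025,.2),C[2])
E
```

```text
t: 1.15
tool_pos: [0.3912, -0.1309, 0.2082]
tool_rot: [2.554, 1.828, 0.001]
contact_force: [0.8, -0.7, -0.4]
opening: 0.0002
grip_force: 0.0
t 1.15 P [0.4522 0.0277 0.2   ] offset [169.8   6.5   8.2] rot [0.001 0.    0.001] F [ 0.8 -0.7 -0.4]
```

```bash
python3 -m handwheel '[{"gripper":1,"offset":[50,2,2],"rotation":[0,0,0]},{"gripper":1,"offset":[100,4,5],"rotation":[0,0,0]},{"gripper":1,"offset":[140,6,8],"rotation":[0,0,0]},{"gripper":1,"offset":[160,6,8],"rotation":[0,0,0]},{"gripper":1,"offset":[170,6,8],"rotation":[0,0,0]},{"gripper":1,"offset":[170,6,8],"rotation":[0,0,0]},{"gripper":1,"offset":[170,6,8],"rotation":[0,0,0]},{"gripper":1,"offset":[170,6,8],"rotation":[0,0,0]}]'
python3 - <<'E'
from to import *
grab('wrist','w1')
to(cl(-.115,-.025,.035),C[2])
im=cv2.imread('pics/w1.png')
for n,P in {'gate':T([*T(C,[0,-.06,0])[0][:2],C[2]+.685],[[0,.135,.054],[-.022,.0645,.048],[-.022,.012,.06],[-.022,.117,.06]]),'clamp':T(C,[[0,.075,.038],[0,-.06,.062],[.022,-.048,.06],[.022,.057,.06],[-.075,-.105,.012],[-.075,.105,.012]])}.items():
    for u in proj('w1',P): cv2.drawMarker(im,tuple(int(round(x)) for x in u),(0,255,0),0,8,1); print(n,u.round(1))
cv2.imwrite('pics/w1m.png',cv2.resize(im,(784,588)))
E
```

```text
t: 2.15
tool_pos: [0.4517, 0.0254, 0.2003]
tool_rot: [2.557, 1.825, 0.0]
contact_force: [0.7, 0.0, 0.1]
opening: 0.0001
grip_force: 0.0
t 2.2 P [0.4522 0.0277 0.035 ] offset [  2.3  -0.3 165.4] rot [ 0.     0.    -0.002] F [-1.2 -0.3 -0. ]
gate [315.6  98.3]
gate [346.9 186.5]
gate [388.2 238.9]
gate [308.  136.7]
clamp [424.5  58.6]
clamp [419.9 234.2]
clamp [447.7 219. ]
clamp [463.5  81.2]
clamp [318.2 261.8]
clamp [324.7  23.4]
```

View pics/w1m.png

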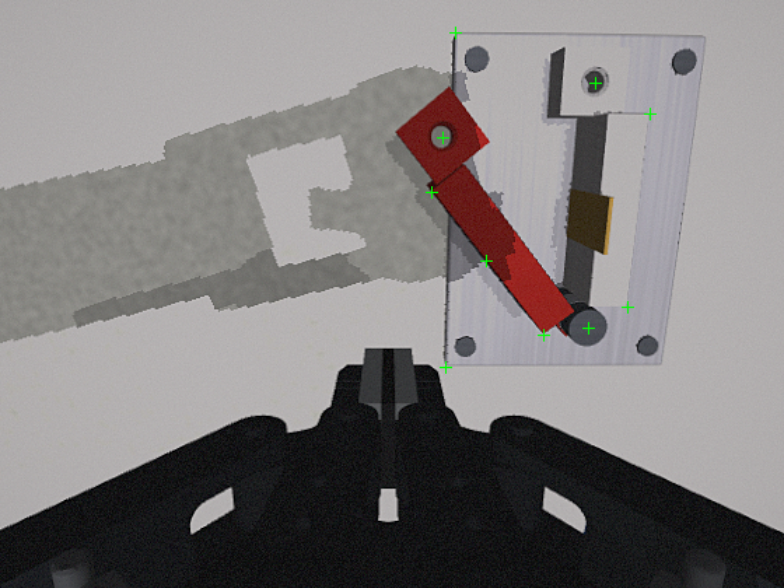

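The wrist view agrees with the fit: the back hole predicted at (595,83) in the enlarged picture, the gate hole at (443,137) and the hinge at (588,328) all sit on their features. I'll descend beside the gate.

```bash
python3 -m handwheel '[{"gripper":1,"offset":[2,0,55],"rotation":[0,0,0]},{"gripper":1,"offset":[2,0,110],"rotation":[0,0,0]},{"gripper":1,"offset":[2,0,150],"rotation":[0,0,0]},{"gripper":1,"offset":[2,0,165],"rotation":[0,0,0]},{"gripper":1,"offset":[8,9,165],"rotation":[0,0,0]},{"gripper":1,"offset":[14,18,165],"rotation":[0,0,0]},{"gripper":1,"offset":[20,27,165],"rotation":[0,0,0]},{"gripper":1,"offset":[26,36,165],"rotation":[0,0,0]}]' && python3 - <<'E'
from to import *
to(cl(-.037,.035,.035),C[2])
E
```

```text
t: 3.2
tool_pos: [0.4955, 0.0395, 0.0363]
tool_rot: [2.556, 1.827, 0.001]
contact_force: [-1.7, 2.0, 0.0]
opening: -0.0002
grip_force: 1.0
t 3.2 P [0.5454 0.0593 0.035 ] offset [34.9 40.8  1.3] rot [ 0.001 -0.     0.   ] F [-1.7  2.   0. ]
```

```bash
python3 -m handwheel '[{"gripper":1,"offset":[6,7,0],"rotation":[0,0,0]},{"gripper":1,"offset":[12,14,0],"rotation":[0,0,0]},{"gripper":1,"offset":[18,21,0],"rotation":[0,0,0]},{"gripper":1,"offset":[24,28,0],"rotation":[0,0,0]},{"gripper":1,"offset":[28,34,0],"rotation":[0,0,0]},{"gripper":1,"offset":[28,38,0],"rotation":[0,0,0]},{"gripper":1,"offset":[28,39,0],"rotation":[0,0,0]},{"gripper":1,"offset":[28,40,0],"rotation":[0,0,0]}]' && python3 - <<'E'
from to import *
to(cl(-.037,.03,.035),C[2])
grab('wrist','w2')
E
```

```text
t: 4.2
tool_pos: [0.541, 0.0527, 0.0353]
tool_rot: [-2.556, -1.826, -0.0]
contact_force: [-1.5, 1.2, -1.0]
opening: -0.0003
grip_force: 0.8
t 4.2 P [0.5438 0.0545 0.035 ] offset [2.7 2.  0.3] rot [-0. -0. -0.] F [-1.5  1.2 -1. ]
```

View pics/w2.png

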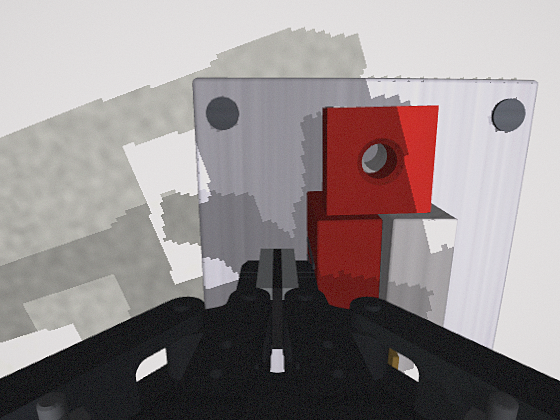

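The gate is nearly shut, with a thin gap at about (385,240) px. I'll push a little further until the force rises.

```bash
python3 -m handwheel '[{"gripper":1,"offset":[0,1,0],"rotation":[0,0,0]},{"gripper":1,"offset":[0,2,0],"rotation":[0,0,0]},{"gripper":1,"offset":[0,3,0],"rotation":[0,0,0]},{"gripper":1,"offset":[0,4,0],"rotation":[0,0,0]},{"gripper":1,"offset":[0,5,0],"rotation":[0,0,0]},{"gripper":1,"offset":[0,6,0],"rotation":[0,0,0]},{"gripper":1,"offset":[0,6.5,0],"rotation":[0,0,0]},{"gripper":1,"offset":[0,7,0],"rotation":[0,0,0]}]' && python3 - <<'E'
from to import *
to(cl(-.037,.03,.035),C[2])
E
```

```text
t: 5.25
tool_pos: [0.5437, 0.0518, 0.0352]
tool_rot: [-2.549, -1.822, 0.012]
contact_force: [-18.0, 6.4, 14.2]
opening: 0.0001
grip_force: 10.3
t 5.25 P [0.5438 0.0545 0.035 ] offset [ 2.7 -0.8  0.2] rot [-0.012  0.001 -0.   ] F [-18.    6.4  14.2]
```

```bash
python3 -m handwheel '[{"gripper":1,"offset":[0,0,0],"rotation":[0,0,0]},{"gripper":1,"offset":[0,0,0],"rotation":[0,0,0]},{"gripper":1,"offset":[0,-15,0],"rotation":[0,0,0]},{"gripper":1,"offset":[0,-40,0],"rotation":[0,0,0]},{"gripper":1,"offset":[0,-50,-50],"rotation":[0,0,0]},{"gripper":1,"offset":[0,-50,-110],"rotation":[0,0,0]},{"gripper":-0.2,"offset":[-60,-50,-110],"rotation":[0,0,0]},{"gripper":-0.2,"offset":[-120,-50,-110],"rotation":[0,0,0]}]' && python3 - <<'E'
from to import *
to([.5265,-.2915,.15],C[2])
grab('side','s3')
im=cv2.imread('pics/s3.png')[185:255,225:325]
cv2.imwrite('pics/s3c.png',cv2.resize(im,None,fx=6,fy=6,interpolation=cv2.INTER_CUBIC))
E
```

```text
t: 6.25
tool_pos: [0.4622, -0.0484, 0.1471]
tool_rot: [2.55, 1.827, 0.004]
contact_force: [0.3, -0.9, 0.2]
opening: 0.0358
grip_force: 0.0
t 6.25 P [ 0.5265 -0.2915  0.15  ] offset [-209.5  139.1   -2. ] rot [0.005 0.001 0.002] F [ 0.3 -0.9  0.2]
```

View pics/s3c.png

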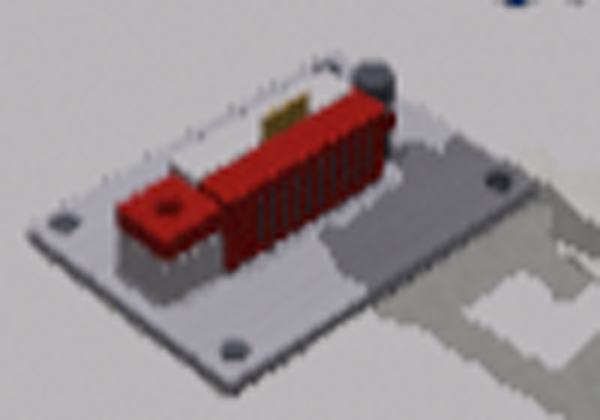

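The gate is shut: its lug sits over the back lug, with the hole at about (253,219.5) side px. Next I'll view the pin from just behind it with the wrist camera.

```bash
python3 -m handwheel '[{"gripper":-0.2,"offset":[-50,25,0],"rotation":[0,0,0]},{"gripper":-0.2,"offset":[-100,50,0],"rotation":[0,0,0]},{"gripper":-0.2,"offset":[-150,75,0],"rotation":[0,0,0]},{"gripper":-0.2,"offset":[-200,100,0],"rotation":[0,0,0]},{"gripper":-0.2,"offset":[-250,125,0],"rotation":[0,0,0]},{"gripper":-0.2,"offset":[-280,139,0],"rotation":[0,0,0]},{"gripper":-0.2,"offset":[-280,139,0],"rotation":[0,0,0]},{"gripper":-0.2,"offset":[-280,139,0],"rotation":[0,0,0]}]' && python3 - <<'E'
from to import *
grab('wrist','w4')
im=cv2.imread('pics/w4.png')
for P in [[.5265,-.2915,.07],[.5265,-.2915,.042]]:
    u=proj('w4',[P])[0];print(u.round(1));cv2.drawMarker(im,tuple(int(round(x)) for x in u),(0,255,0),0,8,1)
cv2.imwrite('pics/w4m.png',cv2.resize(im,(784,588),interpolation=cv2.INTER_CUBIC))
to([.5265,-.2915,.15],C[2])
E
```

```text
t: 7.3
tool_pos: [0.5022, -0.3565, 0.1451]
tool_rot: [-2.556, -1.826, 0.0]
contact_force: [0.5, -0.0, -1.1]
opening: 0.0513
grip_force: 0.0
[280.  100.1]
[279.6 100.9]
t 7.35 P [ 0.5265 -0.2915  0.15  ] offset [69.   2.1 -4.9] rot [-0. -0.  0.] F [-0.3  0.7 -0.6]
```

View pics/w4m.png

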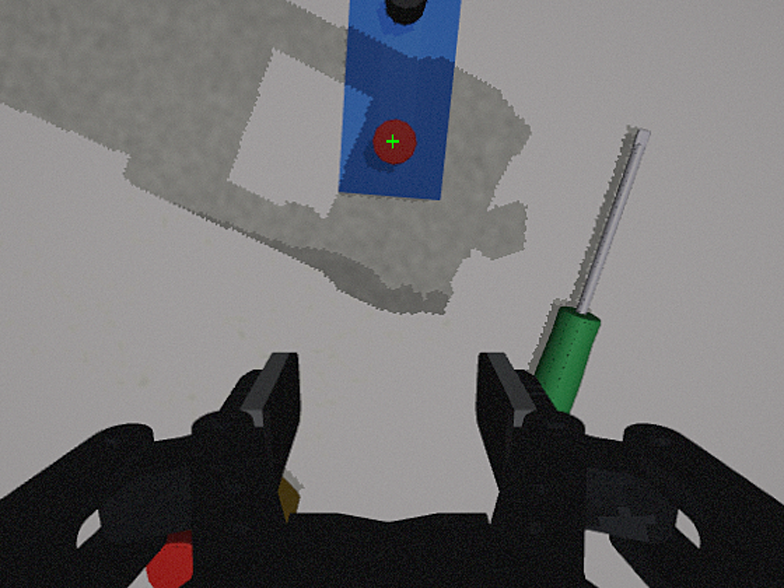

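Red head centre is at (394.5,142) in the enlarged view, about 1 mm from the prediction. I'll move over it, descend and grip.

```bash
python3 -m handwheel '[{"gripper":-0.2,"offset":[40,3,0],"rotation":[0,0,0]},{"gripper":-0.2,"offset":[68,3,0],"rotation":[0,0,0]},{"gripper":-0.2,"offset":[68,3,30],"rotation":[0,0,0]},{"gripper":-0.2,"offset":[68,3,65],"rotation":[0,0,0]},{"gripper":-0.2,"offset":[68,3,88],"rotation":[0,0,0]},{"gripper":-0.2,"offset":[68,3,99],"rotation":[0,0,0]},{"gripper":1,"offset":[68,3,99],"rotation":[0,0,0]},{"gripper":1,"offset":[68,3,99],"rotation":[0,0,0]}]' 40
python3 -m handwheel '[{"gripper":1,"offset":[0,0,0],"rotation":[0,0,0]},{"gripper":1,"offset":[0,0,0],"rotation":[0,0,0]},{"gripper":1,"offset":[0,0,0],"rotation":[0,0,0]},{"gripper":1,"offset":[0,0,-15],"rotation":[0,0,0]},{"gripper":1,"offset":[0,0,-35],"rotation":[0,0,0]},{"gripper":1,"offset":[0,0,-60],"rotation":[0,0,0]},{"gripper":1,"offset":[0,0,-74],"rotation":[0,0,0]},{"gripper":1,"offset":[0,0,-74],"rotation":[0,0,0]}]'
python3 - <<'E'
from to import *
to(cl(0,.075,.12),C[2]); to(cl(-.0,-.0,.12),C[2])
E
```

```text
t: 8.35
tool_pos: [0.5281, -0.2939, 0.0478]
tool_rot: [2.554, 1.826, 0.001]
contact_force: [-2.4, 1.2, 2.9]
opening: 0.0159
grip_force: 33.1
t: 9.35
tool_pos: [0.5282, -0.2943, 0.1225]
tool_rot: [2.553, 1.824, 0.002]
contact_force: [0.3, -0.1, -1.1]
opening: 0.0157
grip_force: 39.0
t 9.35 P [0.5933 0.0851 0.12  ] offset [380.1 -61.3   1.8] rot [ 0.004  0.001 -0.   ] F [ 0.3 -0.1 -1.1]
t 9.35 P [0.5691 0.0142 0.12  ] offset [305.1 -61.3   1.9] rot [ 0.004  0.001 -0.   ] F [ 0.3 -0.1 -1.1]
```

```bash
python3 -m handwheel '[{"gripper":1,"offset":[45,-8,-15],"rotation":[0,0,0]},{"gripper":1,"offset":[95,-16,-30],"rotation":[0,0,0]},{"gripper":1,"offset":[150,-24,-30],"rotation":[0,0,0]},{"gripper":1,"offset":[205,-32,-30],"rotation":[0,0,0]},{"gripper":1,"offset":[260,-40,-30],"rotation":[0,0,0]},{"gripper":1,"offset":[315,-50,-30],"rotation":[0,0,0]},{"gripper":1,"offset":[360,-58,-30],"rotation":[0,0,0]},{"gripper":1,"offset":[380,-61,-30],"rotation":[0,0,0]}]'
python3 -m handwheel '[{"gripper":1,"offset":[0,0,0],"rotation":[0,0,0]},{"gripper":1,"offset":[0,0,10],"rotation":[0,0,0]},{"gripper":1,"offset":[0,0,20],"rotation":[0,0,0]},{"gripper":1,"offset":[0,0,30],"rotation":[0,0,0]},{"gripper":1,"offset":[0,0,37],"rotation":[0,0,0]},{"gripper":1,"offset":[0,0,37],"rotation":[0,0,0]},{"gripper":1,"offset":[0,0,37],"rotation":[0,0,0]},{"gripper":1,"offset":[0,0,37],"rotation":[0,0,0]}]'
python3 - <<'E'
from to import *
for n in('wrist','side','scene'): grab(n,n+'5')
o=ctrl.get_obs();t=o['tool_pos'];to(cl(0,.075,.115),C[2])
foot=t-[0,0,.042]
out=[]
for f,w in(('wrist5',(80,60)),('side5',(66,100)),('scene5',(66,100))):
    u=proj(f,[foot,foot+[0,0,.036],foot+[0,0,.064],cl(0,.075,.054)]);print(f,u.round(1).tolist())
    im=cv2.imread(f'pics/{f}.png');s=5
    c=u[0].round().astype(int);x0=max(0,min(560-w[0],c[0]-w[0]//2));y0=max(0,min(420-w[1],c[1]-w[1]//2))
    cr=cv2.resize(im[y0:y0+w[1],x0:x0+w[0]],None,fx=s,fy=s,interpolation=cv2.INTER_CUBIC)
    print('origin',x0,y0)
    for v,col in((u[0],(0,255,0)),(u[3],(255,255,0))): cv2.drawMarker(cr,tuple(int((a-b)*s) for a,b in zip(v,(x0,y0))),col,0,10,1)
    cv2.imwrite(f'pics/{f}c.png',cr);out.append(cr)
c=np.zeros((600,800,3),np.uint8)
c[:300,:400]=out[0];c[:500,400:730]=out[1];cv2.imwrite('pics/m5.png',c[:500])
E
```

```text
t: 10.35
tool_pos: [0.5919, 0.0878, 0.149]
tool_rot: [-2.553, -1.829, 0.003]
contact_force: [0.2, -1.2, -0.6]
opening: 0.0153
grip_force: 39.1
t: 11.35
tool_pos: [0.5931, 0.0857, 0.1139]
tool_rot: [2.556, 1.826, 0.001]
contact_force: [-0.1, -0.1, 0.8]
opening: 0.0153
grip_force: 39.1
t 11.5 P [0.5933 0.0851 0.115 ] offset [-0.4  0.6 -1.3] rot [ 0.001 -0.    -0.   ] F [ 0.2  0.5 -0.5]
wrist5 [[276.1, 236.2], [276.1, 263.9], [276.0, 295.3], [277.2, 226.5]]
origin 236 206
side5 [[252.8, 214.4], [252.5, 204.4], [252.2, 196.3], [252.9, 219.0]]
origin 220 164
scene5 [[304.3, 198.3], [304.8, 188.1], [305.2, 180.0], [304.1, 203.3]]
origin 271 148
```

View pics/m5.png

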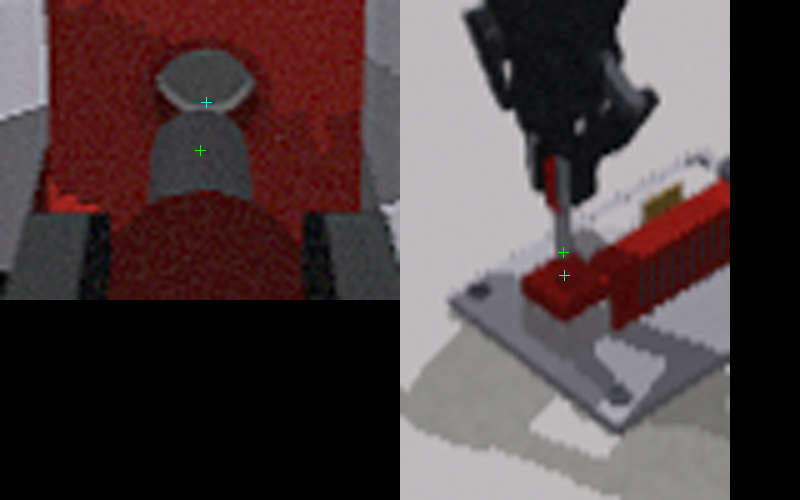

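The wrist crop shows the hole centred at x≈206 and the shank at x≈200 (crop px), both matching the predictions. Only the fore-aft hole centre is unclear, so I'll read a profile there.

```bash
python3 - <<'E'
from h import *
im=cv2.imread('pics/wrist5.png').astype(int);d=im[:,:,2]-im[:,:,1]
for r in range(210,234): print(r,d[r,260:294:1].tolist())
E
```

```text
210 [59, 73, 86, 69, 57, 67, 75, 74, 73, 74, 74, 80, 73, 76, 68, 79, 78, 77, 75, 78, 71, 78, 78, 76, 77, 73, 76, 83, 78, 80, 76, 78, 75, 75]
211 [64, 62, 64, 59, 63, 69, 78, 74, 83, 79, 81, 68, 73, 82, 79, 68, 77, 72, 73, 84, 81, 76, 82, 76, 75, 79, 75, 81, 77, 78, 84, 83, 78, 84]
212 [64, 60, 61, 56, 53, 73, 84, 83, 64, 80, 86, 72, 83, 86, 77, 84, 78, 76, 78, 74, 77, 76, 77, 88, 70, 76, 73, 77, 72, 73, 72, 79, 81, 72]
213 [59, 60, 68, 67, 69, 64, 57, 55, 68, 74, 72, 87, 75, 78, 68, 62, 63, 61, 77, 67, 66, 76, 89, 74, 74, 78, 76, 77, 81, 78, 80, 79, 80, 83]
214 [67, 62, 67, 66, 52, 58, 58, 58, 66, 70, 73, 73, 56, 56, 58, 64, 54, 58, 51, 59, 53, 64, 74, 73, 73, 78, 77, 72, 83, 79, 75, 75, 83, 77]
215 [68, 53, 62, 69, 55, 72, 64, 67, 64, 69, 55, 43, 59, 55, 65, 68, 54, 46, 58, 57, 65, 60, 58, 48, 67, 75, 83, 76, 76, 75, 83, 76, 80, 75]
216 [61, 68, 62, 57, 62, 75, 71, 60, 47, 48, 46, 59, 33, 29, 4, -8, -8, -6, -6, -7, 1, 33, 63, 57, 53, 61, 76, 77, 76, 72, 87, 77, 73, 77]
217 [63, 79, 62, 58, 75, 58, 58, 46, 53, 64, 44, 21, 0, -3, -4, -3, -1, -3, -1, -4, -1, -5, 16, 52, 62, 48, 53, 88,
[... 1420 characters left out ...]
, 46, 33, 39, 51, 55, 46, 69, 78, 81, 82]
229 [63, 57, 61, 53, 48, 68, 52, 40, 32, 43, 22, 3, -4, -2, -3, 2, 2, 1, -1, 1, -6, 10, 37, 31, 27, 31, 37, 51, 57, 54, 64, 72, 63, 55]
230 [61, 65, 67, 60, 57, 48, 58, 58, 36, 15, 3, -4, 1, 2, 0, 3, 3, 2, 0, 2, -2, 2, 9, 26, 45, 31, 61, 57, 47, 49, 61, 55, 61, 64]
231 [64, 67, 66, 64, 58, 50, 54, 50, 12, -7, -1, 0, -1, 0, 0, 2, 1, 4, -2, 2, 0, 1, -4, 11, 40, 52, 61, 59, 58, 51, 53, 70, 65, 59]
232 [60, 63, 58, 63, 53, 52, 59, 27, 5, -3, 1, -4, -1, 0, 2, 2, 1, 2, 4, 3, 3, -2, 2, -8, 27, 63, 68, 51, 58, 57, 69, 68, 68, 55]
233 [60, 67, 65, 67, 63, 57, 51, 8, -6, 1, 1, 2, 2, -2, -1, 0, 1, -1, 5, 0, 0, -1, -3, -5, 14, 51, 67, 57, 57, 55, 69, 43, 51, 55]
```

```bash
python3 -m handwheel '[{"gripper":1,"offset":[0.2,0.6,4],"rotation":[0,0,0]},{"gripper":1,"offset":[0.2,0.6,8],"rotation":[0,0,0]},{"gripper":1,"offset":[0.2,0.6,12],"rotation":[0,0,0]},{"gripper":1,"offset":[0.2,0.6,15],"rotation":[0,0,0]},{"gripper":1,"offset":[0.2,0.6,18],"rotation":[0,0,0]},{"gripper":1,"offset":[0.2,0.6,21],"rotation":[0,0,0]},{"gripper":1,"offset":[0.2,0.6,24],"rotation":[0,0,0]},{"gripper":1,"offset":[0.2,0.6,24],"rotation":[0,0,0]}]'
python3 - <<'E'
from to import *
to(cl(0,.075,.06),C[2])
E
```

```text
t: 12.5
tool_pos: [0.5932, 0.0855, 0.089]
tool_rot: [2.556, 1.826, -0.001]
contact_force: [-0.4, -0.4, -0.7]
opening: 0.0158
grip_force: 39.1
t 12.5 P [0.5933 0.0851 0.06  ] offset [-0.3  0.3 29. ] rot [-0.  0. -0.] F [-0.4 -0.4 -0.7]
```

No resistance with the foot about 7 mm into the gate's hole. Continuing.

```bash
python3 -m handwheel '[{"gripper":1,"offset":[0,0,3],"rotation":[0,0,0]},{"gripper":1,"offset":[0,0,6],"rotation":[0,0,0]},{"gripper":1,"offset":[0,0,9],"rotation":[0,0,0]},{"gripper":1,"offset":[0,0,12],"rotation":[0,0,0]},{"gripper":1,"offset":[0,0,15],"rotation":[0,0,0]},{"gripper":1,"offset":[0,0,18],"rotation":[0,0,0]},{"gripper":1,"offset":[0,0,21],"rotation":[0,0,0]},{"gripper":1,"offset":[0,0,23],"rotation":[0,0,0]}]'
python3 - <<'E'
from to import *
to(cl(0,.075,.06),C[2])
E
```

```text
t: 13.5
tool_pos: [0.5933, 0.0856, 0.0661]
tool_rot: [2.556, 1.826, -0.0]
contact_force: [0.2, -1.5, 0.6]
opening: 0.0154
grip_force: 39.1
t 13.5 P [0.5933 0.0851 0.06  ] offset [-0.4  0.2  6.1] rot [-0.  0. -0.] F [ 0.2 -1.5  0.6]
```

```bash
python3 -m handwheel '[{"gripper":1,"offset":[0,0,2],"rotation":[0,0,0]},{"gripper":1,"offset":[0,0,4],"rotation":[0,0,0]},{"gripper":1,"offset":[0,0,5],"rotation":[0,0,0]},{"gripper":1,"offset":[0,0,6],"rotation":[0,0,0]},{"gripper":1,"offset":[0,0,7],"rotation":[0,0,0]},{"gripper":1,"offset":[0,0,8],"rotation":[0,0,0]},{"gripper":1,"offset":[0,0,8],"rotation":[0,0,0]},{"gripper":1,"offset":[0,0,8],"rotation":[0,0,0]}]'
```

```text
t: 14.5
tool_pos: [0.5934, 0.0856, 0.0597]
tool_rot: [-2.556, -1.827, 0.001]
contact_force: [-3.8, -3.1, 8.5]
opening: 0.0156
grip_force: 40.1
```

The pin seated at TCP z 0.0597, as predicted, with 8.5 N upward. Releasing and rising.

```bash
python3 -m handwheel '[{"gripper":-0.1,"offset":[0,0,6],"rotation":[0,0,0]},{"gripper":-0.1,"offset":[0,0,5],"rotation":[0,0,0]},{"gripper":-0.1,"offset":[0,0,4],"rotation":[0,0,0]},{"gripper":-0.1,"offset":[0,0,4],"rotation":[0,0,0]},{"gripper":-0.1,"offset":[0,0,-15],"rotation":[0,0,0]},{"gripper":-0.1,"offset":[0,0,-40],"rotation":[0,0,0]},{"gripper":-1,"offset":[-30,0,-75],"rotation":[0,0,0]},{"gripper":-1,"offset":[-90,0,-75],"rotation":[0,0,0]}]'
python3 - <<'E'
from to import *
to(cl(0,-.015,.13),C[2])
for n in('wrist','side'): grab(n,n+'6')
pt=cl(0,.075,.082); pb=cl(0,.075,.054); out=[]
for f in('wrist6','side6'):
    u=proj(f,[pb,pt]);print(f,u.round(1).tolist())
    im=cv2.imread(f'pics/{f}.png');w,h=80,100;c=u[0].round().astype(int);x0=max(0,min(560-w,c[0]-w//2));y0=max(0,min(420-h,c[1]-h//2))
    cr=cv2.resize(im[y0:y0+h,x0:x0+w],None,fx=5,fy=5,interpolation=cv2.INTER_CUBIC)
    for v in u: cv2.drawMarker(cr,tuple(int((a-b)*5) for a,b in zip(v,(x0,y0))),(0,255,0),0,10,1)
    out.append(cr)
cv2.imwrite('pics/m6.png',np.hstack(out))
E
```

```text
t: 15.5
tool_pos: [0.5673, 0.0004, 0.1392]
tool_rot: [2.548, 1.827, 0.011]
contact_force: [-0.2, -0.3, -1.0]
opening: 0.0807
grip_force: 0.0
t 15.5 P [ 0.5642 -0.      0.13  ] offset [-1.5 -2.8  9.2] rot [ 0.009 -0.002  0.003] F [-0.2 -0.3 -1. ]
wrist6 [[270.8, 66.5], [270.5, 60.5]]
side6 [[252.9, 219.0], [252.7, 211.4]]
```

View pics/m6.png

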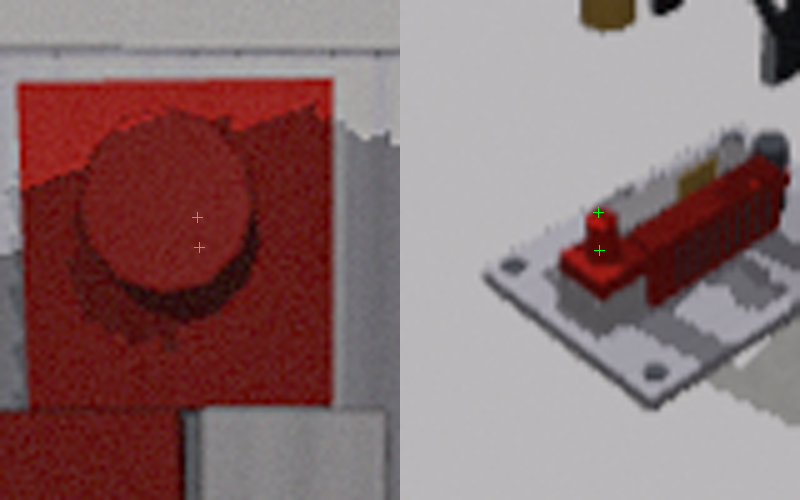

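The side view shows the pin head seated on the lug, its top on the predicted point, with the gate closed. Now the squeeze.

```bash
python3 - <<'E'
from to import *
to(cl(0,-.015,.030),C[2])
E
python3 -m handwheel '[{"gripper":-1,"offset":[0,0,0],"rotation":[0,0,0]},{"gripper":-1,"offset":[0,0,0],"rotation":[0,0,0]},{"gripper":-1,"offset":[0,0,10],"rotation":[0,0,0]},{"gripper":-1,"offset":[0,0,20],"rotation":[0,0,0]},{"gripper":-1,"offset":[0,0,30],"rotation":[0,0,0]},{"gripper":-1,"offset":[0,0,30],"rotation":[0,0,0]},{"gripper":-1,"offset":[0,0,30],"rotation":[0,0,0]},{"gripper":-1,"offset":[0,0,30],"rotation":[0,0,0]}]'
python3 - <<'E'
from to import *
to(cl(0,-.015,.030),C[2])
E
```

```text
t 15.6 P [ 0.5642 -0.      0.03  ] offset [  3.2  -1.3 105.9] rot [ 0.003  0.001 -0.005] F [0.5 0.7 0.2]
t: 16.6
tool_pos: [0.5645, 0.0004, 0.1039]
tool_rot: [2.556, 1.826, 0.001]
contact_force: [-0.3, 0.3, -0.3]
opening: 0.0854
grip_force: 0.0
t 16.6 P [ 0.5642 -0.      0.03  ] offset [-0.5 -0.3 73.9] rot [ 0.001 -0.    -0.   ] F [-0.3  0.3 -0.3]
```

```bash
python3 -m handwheel '[{"gripper":-1,"offset":[0,0,20],"rotation":[0,0,0]},{"gripper":-1,"offset":[0,0,40],"rotation":[0,0,0]},{"gripper":-1,"offset":[0,0,60],"rotation":[0,0,0]},{"gripper":-1,"offset":[0,0,72],"rotation":[0,0,0]},{"gripper":-1,"offset":[0,0,74],"rotation":[0,0,0]},{"gripper":-1,"offset":[0,0,74],"rotation":[0,0,0]},{"gripper":0,"offset":[0,0,74],"rotation":[0,0,0]},{"gripper":1,"offset":[0,0,74],"rotation":[0,0,0]}]' 40
python3 -m handwheel '[{"gripper":1,"offset":[0,0,0],"rotation":[0,0,0]},{"gripper":1,"offset":[0,0,0],"rotation":[0,0,0]},{"gripper":1,"offset":[0,0,0],"rotation":[0,0,0]},{"gripper":1,"offset":[0,0,0],"rotation":[0,0,0]},{"gripper":1,"offset":[0,0,0],"rotation":[0,0,0]},{"gripper":1,"offset":[0,0,0],"rotation":[0,0,0]},{"gripper":1,"offset":[0,0,0],"rotation":[0,0,0]},{"gripper":1,"offset":[0,0,0],"rotation":[0,0,0]}]' 60
```

```text
t: 17.6
tool_pos: [0.5647, 0.0005, 0.0301]
tool_rot: [2.555, 1.826, 0.002]
contact_force: [0.1, -0.2, 0.6]
opening: 0.0518
grip_force: 0.0
t: 18.6
tool_pos: [0.5639, 0.0008, 0.0302]
tool_rot: [-2.555, -1.825, 0.001]
contact_force: [-3.9, 1.3, 5.0]
opening: 0.043
grip_force: 67.1
```

The opening reads 43 mm on 44 mm jaws, with 67 N of grip and a balanced load. Handing in.

```bash
python3 -c "
from station import ctrl
print(ctrl.finish_job())"
```

```text
the job is handed in; nothing more can be done
None
```

I handed the job in with the gate shut, the red pin fully home and released, and the gripper still squeezing the closed jaws at about 67 N, at 18.6 s of the 67 s allowed; the hand-in returned no verdict.

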